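Gauge the bore of a centrifuge bucket carrier

TASK

Check the bore of the square centrifuge bucket carrier with the plunger gauge that stands in the steel tray. Holding the gauge by its cap, lower it upright into the bore until its collar sits on the carrier, push the cap down to its stop, so that the plungers spring out against the bore and lock, then draw the gauge straight out, still locked, and stand it upright in the tray again.

Things in the scene. Friction and masses are not known exactly. Their poses are not given: they have to be found in the camera images.
- gauge: Plunger bore gauge, loose, upright in the tray, 0.28 kg. Bottom to top: steel barrel 34 mm across, 62 long; collar 80 across, 6 thick; thin neck 20 across; black ribbed round cap 36 across, 104 to 138 mm up (grip it there, about 121 mm up, any direction). Two small brass plungers, 22 mm up, stick 1 mm out of the barrel along the gauge's y. Origin: centre of the underside; z up.
- cap (a joint): Cap travel in m: 0 up, growing as it is pushed straight down; hard stop at 13 mm. It slides stiffly and stays where it is left, also when the gauge is lifted by it: pushing takes about 12 N, 18 N near the bottom (keep below 50 mm/s). With the gauge seated, push it to the stop: past 5 mm it frees the plungers, from 9 mm on it locks them as they are.
- plunger (a joint): Travel of the plungers in m (both move out together): 0 drawn in, 0.012 fully out. In the carrier's bore they meet the wall at about 0.009 when the gauge is in the middle, less when it is to one side (keep it within 5 mm of the middle: they should come out by 3 mm at least).
- carrier: Square aluminium bucket carrier fixed on the bench, 92 x 92 mm, 75 high, with an upright round bore 54 mm across right through its middle. (A round carrier of like height and bore, not the one to check, stands nearby.) Origin: centre of the underside, on the bore's axis; z up. With the collar seated on the carrier, the gauge's origin is 13 mm above this one.
- tray: Shallow steel instrument tray fixed on the bench, 190 x 190 mm, rim 14 mm high, walls and floor 4 mm thick. Origin: centre of the underside; z up.
Mind the look-alikes: they are no part of the job. Leave any blue look-alike of the gauge alone. Leave any pink look-alike of the carrier alone.

How it is judged:
By the outcome, as a careful person would: the job done as asked, in the order asked, and still so for the second after the job is handed in, with the robot touching nothing.
It also fails if it takes over 58 s, if anything falls off the work surface, if the arm or the gripper's body presses on something with over 40 N, if the wrist force passes 120 N, or if a joint passes its speed limit or range.

ROBOT

A 7-joint arm with a two-finger parallel gripper is mounted at the origin on the work surface. World frame = base frame: x ahead of the robot, y to its left, z up, the work surface at z = 0. Lengths are in m, angles in rad, forces in N, time in s.
With the tool pointing down it reaches from about 0.425 to 1.025 m from the base axis. Payload 3.6 kg.
Tool frame: the origin (TCP) lies midway between the tips of the shut fingers; the grasp point (between the pads) lies 19 mm behind it (env.grip_depth is the z of the grasp point in the tool frame, in m); z points along the fingers, y is the direction in which the jaws open and shut (so a half turn about z gives the same grasp; the last joint's range is limited). The gripper opens to 85 mm and grips with 20 to 120 N. Pads are 22 mm wide; open, the fingers measure 114 mm over their backs; the gripper's body (76 mm by 85 mm) begins 54 mm behind the grasp point. The pads swing forward as they close: fully open they stand 13 mm farther back than shut.
Start: joints at [-1.442, 0.591, 0.048, 1.609, -0.033, 0.943, -0.034], TCP at [0.16, 0.707, 0.231] pointing down, gripper open.
Joint ranges: [-2.69, 2.69], [-0.47, 2.24], [-1.27, 1.36], [0.19, 2.51], [-1.53, 4.68], [0.08, 2.07], [-3.09, 3.09]. Speed limits (rad/s): [2.57, 2.57, 3.14, 3.14, 3.14, 3.14, 3.14].

INTERFACE

Orientations are given as a unit quaternion [w, x, y, z].
In Python, from cell import readout, grab_frame, camera_info, job_done, env gives the robot as it stands.
- The arm moves only by the shell command python3 -m jog 'ROWS' [OPENING] [FORCE]. ROWS is JSON, a list of rows, each a list of 4 numbers: the shift along the world's x, y, z in m, then the turn about the world's z in rad. A call has 1 to 10 rows; each row shifts and turns the commanded pose from where the row before left it; what a row does not reach is not made up. A row lasts 1/8 s, in which the tool goes at most 62.5 mm and 10.7 degrees, less where a joint would pass 70% of its speed; a pose out of reach is approached as far as the arm can. A call with a gripper value outside its range is refused whole. OPENING is the finger opening in m, from 0 to 0.0854, set as the call begins (- or left out, the last holds). The fingers move at their own pace and stop on an object; FORCE is the grip in N (left out, the last holds). Time passes only in rows, so rows that do not move let the fingers close. It gives the time, the measured TCP pose, the force and the opening at its end, in the units of the state.
- readout.read_state(): the state, without advancing time (a new reading comes with each control period).
- grab_frame(name): name is "scene" or "top" or "wrist"; returns the picture (400x640x3 uint8, red, green, blue); there is no depth.
- camera_info(name): a dict with "K" (3x3 intrinsics, pixels), "view" (4x4, takes a point from world to camera coordinates). Camera axes: x right, y up, looking along -z (the intrinsics and any distortion apply to the point x, -y, -z); pixel columns grow to the right and rows downward; lengths in m; the calibration is good to about 2 mm. A picture is of the moment at which its call begins: read the wrist's pose just before it. camera_info takes no time and is no camera call; for the wrist camera it gives the pose at the moment of the call.
- job_done(): hands the job in, once; it reports no verdict.
The state is a dict: "time_s": time; "q": joint angles; "joint_velocities": joint speeds; "joint_torque": joint torques, N m; "eef_pos": TCP position; "ee_rot": TCP orientation; "ft_force": force on the tool from outside, world axes, zero at the start; "torque": the same for the moment, N m; "grip_width": finger opening in m.
Only numpy, scipy, OpenCV 4.12 (cv2) and the standard library are available. Lean on these libraries where they do the work, as an engineer would, in place of code of your own. Each camera call takes 0.05 s, during which the arm holds its last target.

## Working session

There is one attempt and no reset: what is moved stays moved. The work goes in short steps, Python scripts to look and compute and a shell command to move; the robot and the scene stay as the last step left them, time stands still between calls to the robot, and variables do not carry over. Pictures are saved under pics/ and viewed, and the job is handed in when it is done.

```bash
ls; mkdir -p pics; python3 - <<'E'
from cell import readout, grab_frame, camera_info, env
import cv2
s=readout.read_state(); print(s, env.grip_depth)
for n in ("scene","top","wrist"):
    c=camera_info(n); print(n,c)
    cv2.imwrite(f"pics/{n}0.png",cv2.cvtColor(grab_frame(n),cv2.COLOR_RGB2BGR))
E
```

```text
pics
{'time_s': 0.0, 'q': array([-1.4414903 ,  0.59212021,  0.04833363,  1.60982833, -0.03332144,
        0.94272181, -0.03372331]), 'joint_velocities': array([ 0.001127  ,  0.00102529, -0.00026506, -0.00065106,  0.00010414,
       -0.00054497,  0.00055662]), 'joint_torque': array([-8.26154155e-05, -5.48690414e+01,  1.54621594e+00, -1.98121011e+01,
        9.33732139e-03,  8.58935789e-03, -2.64765852e-06]), 'eef_pos': array([0.16002602, 0.70626221, 0.2301388 ]), 'ee_rot': array([-6.18480251e-05,  1.11164505e-01,  9.93801370e-01, -1.13422820e-03]), 'ft_force': array([ 0.93487141, -0.36977493,  0.60872433]), 'torque': array([ 0.00935133, -0.02347119, -0.03637673]), 'grip_width': 0.08553647018817927} -0.0187
scene {'K': array([[438.09775006,   0.        , 319.04443186],
       [  0.        , 438.09775006, 198.72932953],
       [  0.        ,   0.        ,   1.        ]]), 'view': array([[ 4.45273151e-01,  8.95393702e-01, -1.39262200e-03,
        -1.65326911e-01],
       [-6.76709607e-01,  3.37540720e-01,  6.54316720e-01,
         3.40813261e-01],
       [ 5.86341137e-01, -2.90407267e-01
[... 271 characters left out ...]
       ,   1.        ]]), 'view': array([[-0.0200872 , -0.99979407,  0.00288392, -0.08398152],
       [ 0.99942273, -0.02000053,  0.02746262, -0.50489215],
       [-0.02739928,  0.0034339 ,  0.99961867, -0.91291712],
       [ 0.        ,  0.        ,  0.        ,  1.        ]])}
wrist {'K': array([[292.96207503,   0.        , 318.73028485],
       [  0.        , 292.96207503, 196.74502531],
       [  0.        ,   0.        ,   1.        ]]), 'view': array([[ 0.22091404,  0.97529003, -0.00251971, -0.72343663],
       [-0.92277646,  0.20818139, -0.32425934,  0.04183451],
       [-0.31572234,  0.07395856,  0.94596487, -0.38108386],
       [ 0.        ,  0.        ,  0.        ,  1.        ]])}
```

View pics/scene0.png

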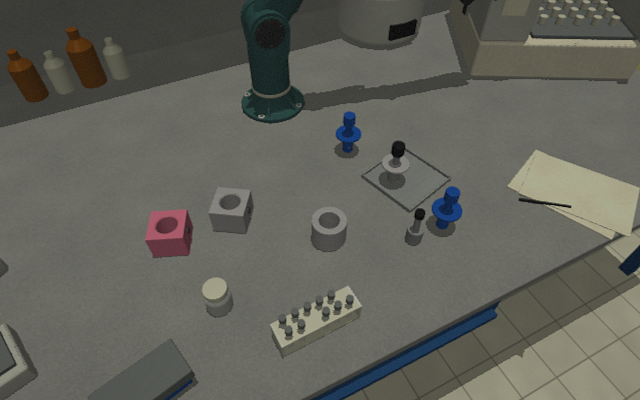

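View pics/top0.png

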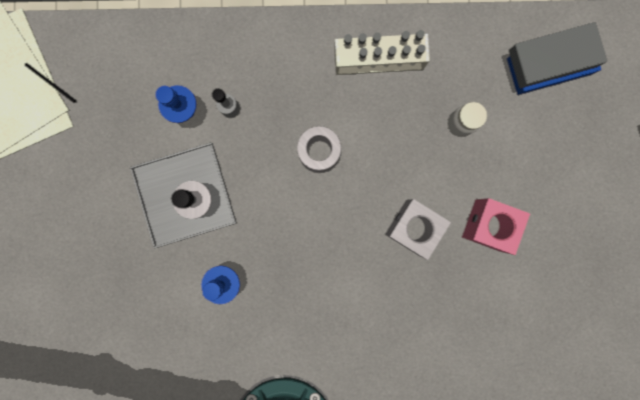

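View pics/wrist0.png

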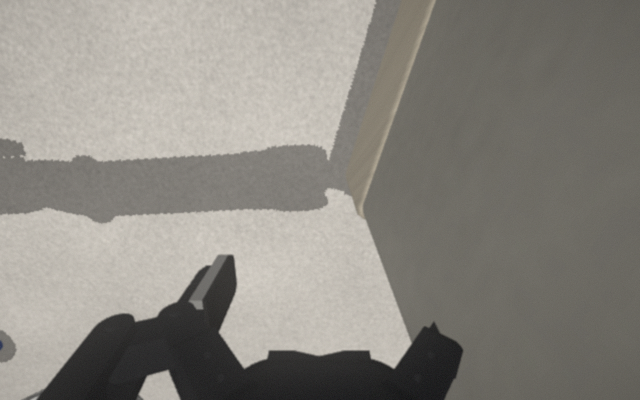

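```bash
cat > h.py <<'E'
import numpy as np, cv2
from cell import readout, grab_frame, camera_info, env
def ray(n,uv,c=None):
    c=c or camera_info(n);V=c["view"];R,t=V[:3,:3],V[:3,3]
    p=np.linalg.inv(c["K"])@np.array([uv[0],uv[1],1.]); d=R.T@np.array([p[0],-p[1],-p[2]])
    return -R.T@t,d
def onz(n,uv,z,c=None):
    o,d=ray(n,uv,c); return o+d*(z-o[2])/d[2]
def proj(n,P,c=None):
    c=c or camera_info(n);q=c["view"]@np.append(P,1); x=c["K"]@np.array([q[0],-q[1],-q[2]]); return x[:2]/x[2]
E
python3 - <<'E'
import cv2
a=cv2.imread('pics/top0.png'); b=cv2.imread('pics/scene0.png')
cv2.imwrite('pics/t_g.png',cv2.resize(a[135:255,120:260],None,fx=5,fy=5,interpolation=2))
cv2.imwrite('pics/t_c.png',cv2.resize(a[190:270,380:460],None,fx=7,fy=7,interpolation=2))
cv2.imwrite('pics/s_g.png',cv2.resize(b[130:220,350:460],None,fx=6,fy=6,interpolation=2))
cv2.imwrite('pics/s_c.png',cv2.resize(b[170:250,190:270],None,fx=7,fy=7,interpolation=2))
E
```

```text
(no output)
```

View pics/t_g.png

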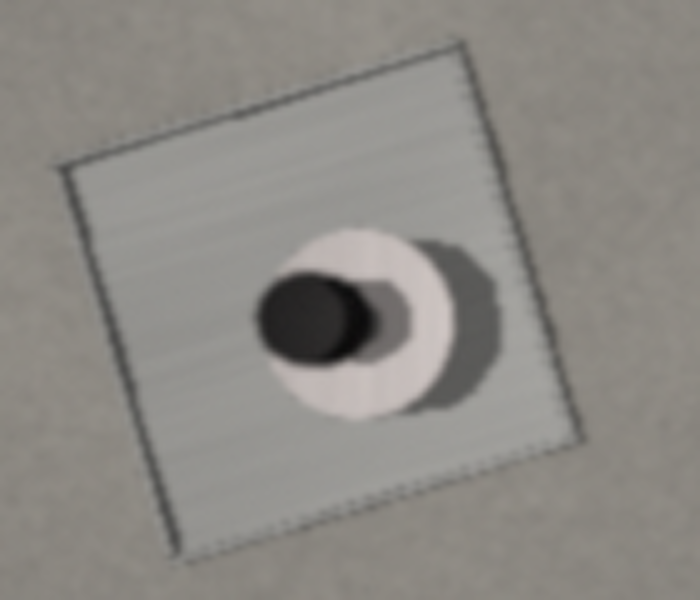

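View pics/t_c.png

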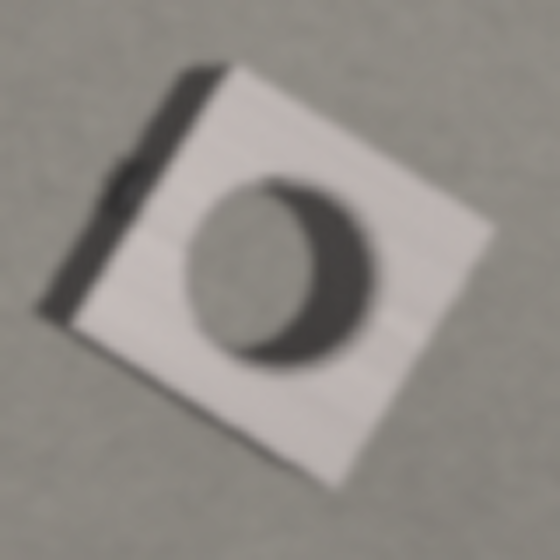

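View pics/s_g.png

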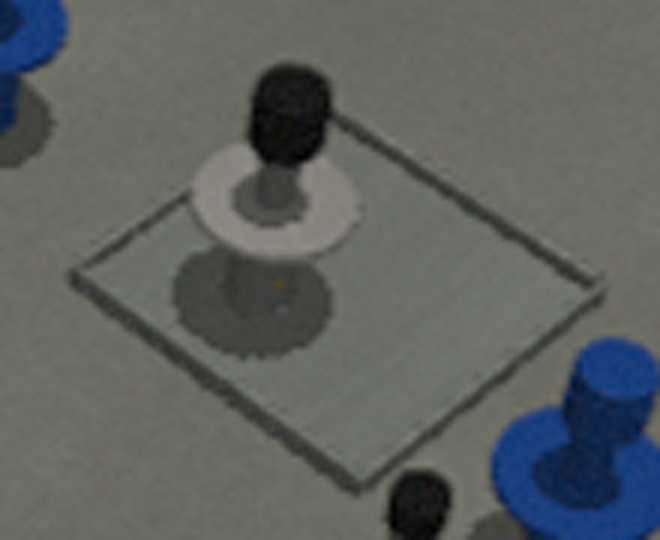

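View pics/s_c.png

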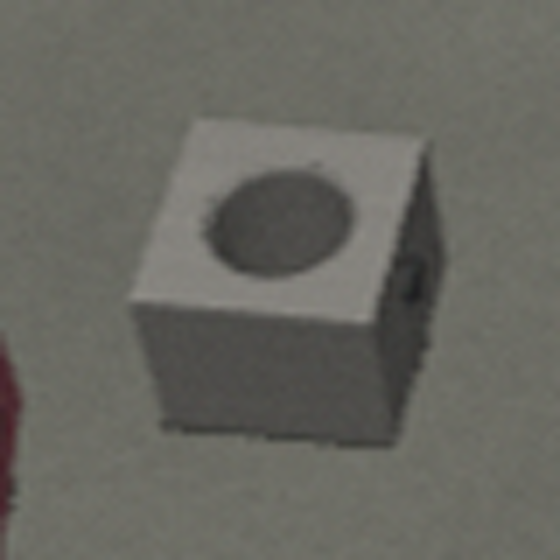

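```bash
python3 - <<'E'
from h import *
O=lambda p,off,s:(np.array(p)+.5)/s-.5+np.array(off)
a=cv2.imread('pics/top0.png');g=cv2.cvtColor(a,cv2.COLOR_BGR2GRAY)
def comp(mask,seed):
    n,l,st,ce=cv2.connectedComponentsWithStats(mask.astype(np.uint8)); i=l[seed[1],seed[0]]; print('area',st[i]); return (l==i).astype(np.uint8)
# carrier top face
m=comp(g>170,(400,229)); cs,_=cv2.findContours(m,cv2.RETR_CCOMP,cv2.CHAIN_APPROX_NONE)
for c in cs:
    if len(c)>30:
        r=cv2.minAreaRect(c); e=cv2.fitEllipse(c); print('carrier',r,e, onz('top',r[0],.075),onz('top',e[0],.075))
print('corners',onz('top',O((284.75,277.5),(380,190),7),.075),'bore',onz('top',O((282,272),(380,190),7),.075))
# collar
m=comp(g>170,(205,205)); c=max(cv2.findContours(m,0,cv2.CHAIN_APPROX_NONE)[0],key=len)
h=cv2.convexHull(c); e=cv2.minEnclosingCircle(c); print('collar',e,onz('top',e[0],.072))
print('collar pick',onz('top',O((359,323),(120,135),5),.072),'cap pick',onz('top',O((305,318),(120,135),5),.142))
# tray
t=np.mean([O(p,(120,135),5) for p in [(63,165),(462,42),(583,438),(178,555)]],0); print('tray',onz('top',t,.014))
for p in [(63,165),(462,42),(583,438),(178,555)]: print(onz('top',O(p,(120,135),5),.014))
# scene
print('scene collar',onz('scene',O((276,199),(350,130),6),.072),'bore',onz('scene',O((281,223),(190,170),7),.075))
cc=np.mean([O(p,(190,170),7) for p in [(195,118),(428,140),(375,323),(133,300)]],0);print('carr',onz('scene',cc,.075))
print('captop',onz('scene',O((291,92),(350,130),6),.142))
E
```

```text
area [ 392  200   58   58 1145]
carrier ((420.337646484375, 228.92376708984375), (43.03093719482422, 43.03093719482422), 32.2756462097168) ((420.3515930175781, 228.83261108398438), (49.50462341308594, 49.79336166381836), 112.50698852539062) [ 0.43796631 -0.29708745  0.075     ] [ 0.43815478 -0.2971215   0.075     ]
carrier ((420.50006103515625, 229.00003051757812), (30.405588150024414, 30.405588150024414), 45.0) ((420.20404052734375, 228.90245056152344), (30.511688232421875, 30.63459014892578), 10.076692581176758) [ 0.43780131 -0.29742087  0.075     ] [ 0.43801613 -0.29681088  0.075     ]
corners [ 0.43736747 -0.29688916  0.075     ] bore [ 0.43901356 -0.29611593  0.075     ]
area [175 181  35  38 574]
collar ((191.0944061279297, 199.3531494140625), 18.76420783996582) [0.50906387 0.17896971 0.072     ]
collar pick [0.50937073 0.17832934 0.072     ] cap pick [0.50912247 0.17691509 0.142     ]
tray [0.52209403 0.21317752 0.014     ]
[0.58468667 0.32774947 0.014     ]
[0.63631997 0.14915907 0.014     ]
[0.45832189 0.09762174 0.014     ]
[0.41005611 0.27804772 0.014     ]
scene collar [0.5088152  0.17832236 0.072     ] bore [ 0.43797536 -0.29827796  0.075     ]
carr [ 0.43695941 -0.29723454  0.075     ]
captop [0.5088844  0.17561916 0.142     ]
```

```bash
python3 -m jog '[[0.02,-0.03,0,0],[0.033,-0.05,0,0],[0.033,-0.05,0,0],[0.033,-0.05,0,0],[0.033,-0.05,0,0],[0.033,-0.05,0,0],[0.033,-0.05,0,0],[0.033,-0.05,0,0],[0.033,-0.05,0,0],[0.033,-0.05,0,0]]' 0.0854 60; python3 -c "
from h import *
s=readout.read_state();print(s['q'],s['eef_pos'],s['ee_rot'],s['ft_force'])"
```

```text
time_s: 1.4
eef_pos: [0.478, 0.2254, 0.2313]
ee_rot: [0.0, 0.111, 0.994, 0.0]
ft_force: [1.2, 0.2, -0.4]
grip_width: 0.0853
[-0.61943444  0.34697628  0.11916393  2.05426346 -0.05991373  0.74323003
  0.88510546] [0.47797314 0.2254347  0.23134848] [9.05192773e-05 1.11023776e-01 9.93817739e-01 1.20319007e-04] [ 1.2413114   0.18347257 -0.43320383]
```

```bash
python3 -m jog '[[0.016,-0.024,0,0],[0.015,-0.0235,0,0],[0,0,-0.02,0],[0,0,-0.02,0],[0,0,0,0]]'; python3 - <<'E'
from h import *
s=readout.read_state();c=camera_info('wrist');f=cv2.cvtColor(grab_frame('wrist'),cv2.COLOR_RGB2BGR)
p=s['eef_pos'];print(p)
print('expected captop',proj('wrist',[.509,.1775,.142],c), 'collar',proj('wrist',[.509,.178,.072],c))
print(proj('wrist',p,c))
cv2.imwrite('pics/w1.png',f)
cv2.imwrite('pics/top1.png',cv2.cvtColor(grab_frame('top'),cv2.COLOR_RGB2BGR))
E
```

```text
time_s: 2.02
eef_pos: [0.5069, 0.179, 0.1899]
ee_rot: [-0.002, 0.111, 0.994, -0.001]
ft_force: [-1.3, -0.2, 0.1]
grip_width: 0.0853
[0.50688197 0.17899138 0.18993947]
expected captop [317.84018657 225.35871653] collar [318.78400449 194.28340358]
[319.13342779 257.34929553]
```

View pics/w1.png

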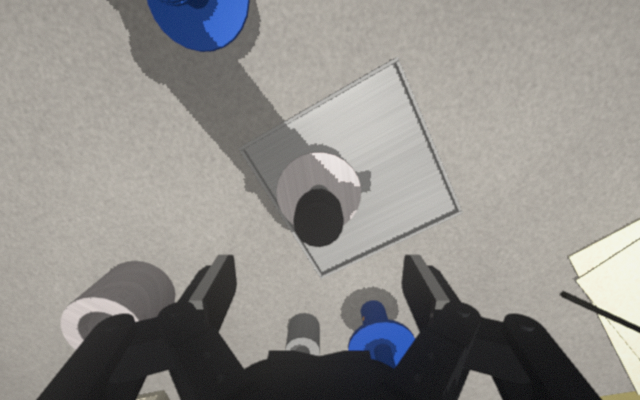

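```bash
python3 -m jog '[[0.001,-0.001,-0.02,0],[0,0,-0.02,0],[0,0,-0.02,0],[0,0,-0.014,0],[0,0,-0.010,0],[0,0,0,0]]'; python3 -m jog '[[0,0,0,0],[0,0,0,0],[0,0,0,0],[0,0,0,0],[0,0,0,0]]' 0.0 90;  python3 - <<'E'
from h import *
cv2.imwrite('pics/w2.png',cv2.cvtColor(grab_frame('wrist'),cv2.COLOR_RGB2BGR))
cv2.imwrite('pics/s2.png',cv2.resize(cv2.cvtColor(grab_frame('scene'),cv2.COLOR_RGB2BGR)[60:220,300:500],None,fx=3.5,fy=3.5))
E
```

```text
time_s: 2.88
eef_pos: [0.509, 0.1786, 0.107]
ee_rot: [-0.0, 0.111, 0.994, -0.0]
ft_force: [-0.3, -0.2, -0.7]
grip_width: 0.0855
time_s: 3.5
eef_pos: [0.5096, 0.1786, 0.1078]
ee_rot: [0.0, 0.111, 0.994, 0.0]
ft_force: [-0.4, -0.9, 5.7]
grip_width: 0.0343
```

View pics/w2.png

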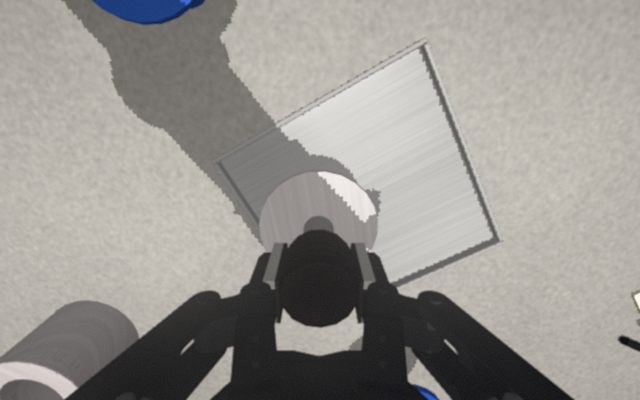

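View pics/s2.png

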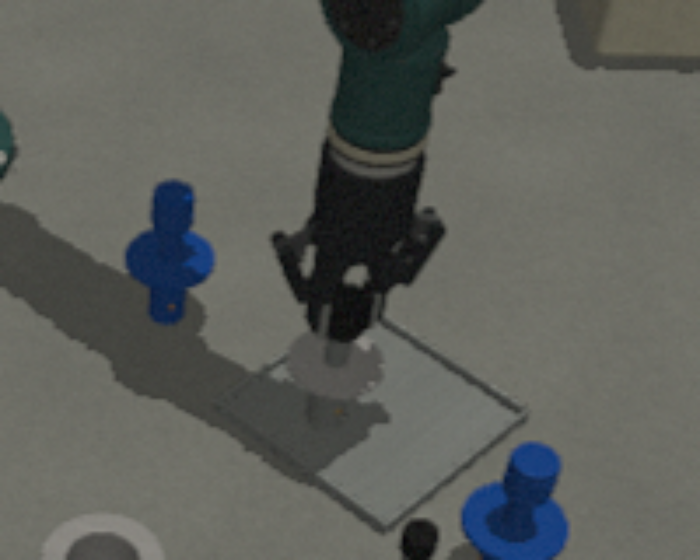

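The cap sits between the pads at about (318,280) in the wrist view, at opening 34 mm. I'll lift straight up.

```bash
python3 -m jog '[[0,0,0.005,0],[0,0,0.01,0],[0,0,0.02,0],[0,0,0.025,0],[0,0,0.025,0],[0,0,0.025,0],[0,0,0.015,0],[0,0,0.005,0],[0,0,0,0]]';  python3 - <<'E'
from h import *
cv2.imwrite('pics/w3.png',cv2.cvtColor(grab_frame('wrist'),cv2.COLOR_RGB2BGR))
cv2.imwrite('pics/s3.png',cv2.resize(cv2.cvtColor(grab_frame('scene'),cv2.COLOR_RGB2BGR)[60:220,300:500],None,fx=3.5,fy=3.5))
E
```

```text
time_s: 4.72
eef_pos: [0.5088, 0.1785, 0.237]
ee_rot: [-0.0, 0.111, 0.994, -0.0]
ft_force: [-0.0, 0.5, -2.8]
grip_width: 0.0337
```

View pics/s3.png

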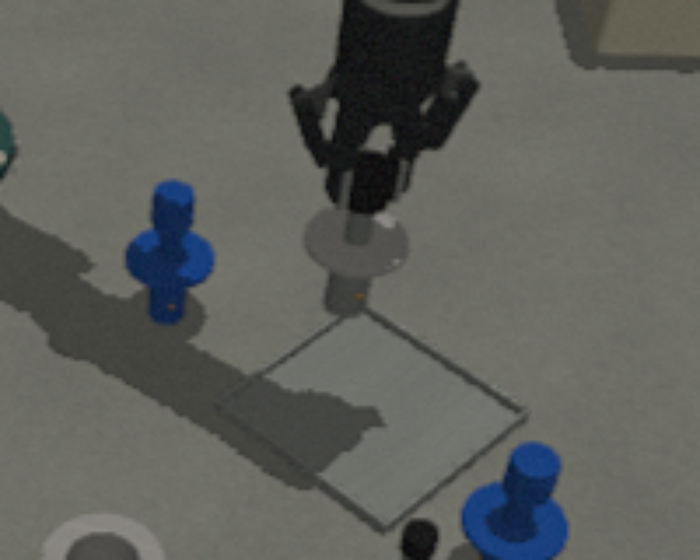

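View pics/w3.png

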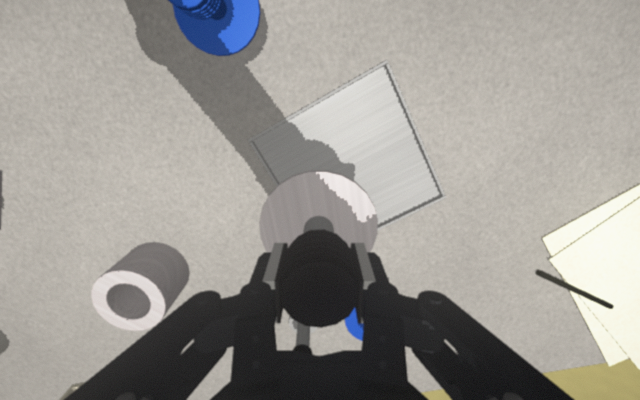

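```bash
python3 -m jog '[[-0.003,-0.02,0,0],[-0.006,-0.04,0,0],[-0.008,-0.055,0,0],[-0.008,-0.055,0,0],[-0.009,-0.055,0,0],[-0.009,-0.055,0,0],[-0.009,-0.055,0,0],[-0.008,-0.055,0,0],[-0.007,-0.05,0,0],[-0.003,-0.025,0,0]]'; python3 -m jog '[[-0.001,-0.0105,0,0],[0,0,0,0],[0,0,0,0]]'; python3 - <<'E'
from h import *
s=readout.read_state();c=camera_info('wrist');print(s['q'],s['eef_pos'])
print('exp bore',proj('wrist',[.438,-.297,.075],c))
cv2.imwrite('pics/w4.png',cv2.cvtColor(grab_frame('wrist'),cv2.COLOR_RGB2BGR))
cv2.imwrite('pics/s4.png',cv2.resize(cv2.cvtColor(grab_frame('scene'),cv2.COLOR_RGB2BGR)[90:270,140:340],None,fx=3.3,fy=3.3))
cv2.imwrite('pics/t4.png',cv2.resize(cv2.cvtColor(grab_frame('top'),cv2.COLOR_RGB2BGR)[150:330,330:530],None,fx=3.3,fy=3.3))
E
```

```text
time_s: 6.08
eef_pos: [0.4361, -0.291, 0.237]
ee_rot: [-0.001, 0.114, 0.993, -0.001]
ft_force: [-0.2, 0.3, -2.7]
grip_width: 0.0338
time_s: 6.45
eef_pos: [0.4382, -0.2952, 0.237]
ee_rot: [-0.0, 0.11, 0.994, 0.001]
ft_force: [-0.4, -0.4, -2.5]
grip_width: 0.0337
[ 0.29959211  0.34699551  0.2672284   2.05271066 -0.13212625  0.75902048
  1.99802972] [ 0.4382356  -0.2951836   0.23698175]
exp bore [317.1201335  179.29249127]
```

View pics/w4.png

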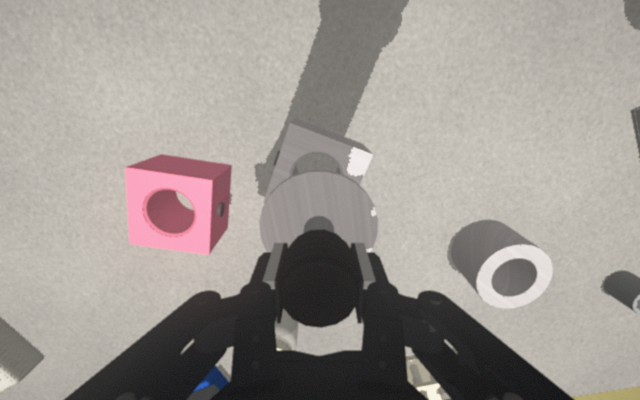

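View pics/s4.png

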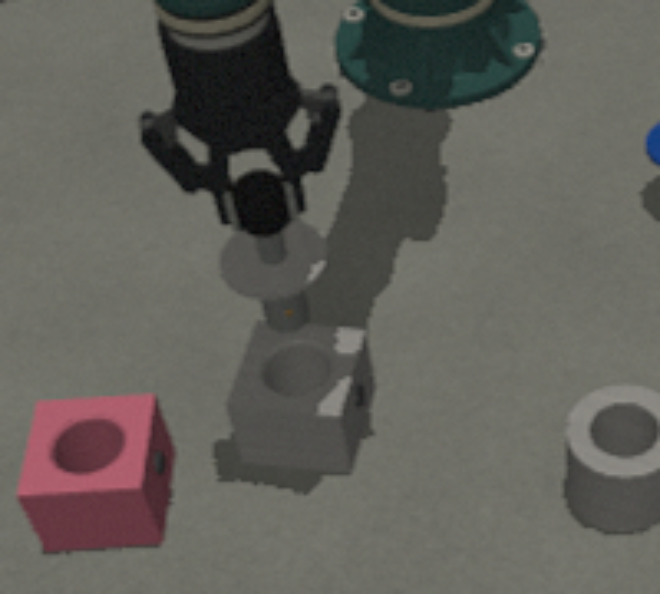

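View pics/t4.png

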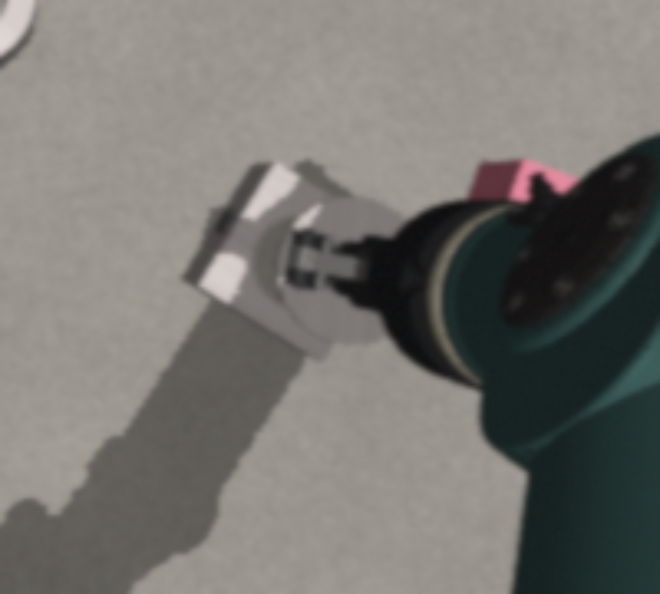

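```bash
python3 - <<'E'
from h import *
x,y=.4382,-.2955
b=.237-.1038+.0
for n,z in (('bottom',0),('collar',.068),('cap121',.121),('captop',.138)):
    p=proj('scene',[x,y,b+z]); print(n,(p-np.array([140,90])+.5)*3.3-.5)
    p=proj('top',[x,y,b+z]); print('   top',(p-np.array([330,150])+.5)*3.3-.5)
    print('   wrist',proj('wrist',[x,y,b+z]))
E
```

```text
bottom [289.04587605 319.09947222]
   top [320.66566525 265.4264347 ]
   wrist [318.8476524  196.10276414]
collar [274.35773594 257.01567797]
   top [353.49119232 271.11724726]
   wrist [318.90811654 228.88912397]
cap121 [261.8924744 204.3275414]
   top [383.68191892 276.35127642]
   wrist [318.99235119 274.5649071 ]
captop [257.68607211 186.54793063]
   top [394.4005043 278.2095089]
   wrist [319.03320864 296.71963929]
```

```bash
python3 -m jog '[[0,-0.001,-0.01,0],[0,0,-0.015,0],[0,0,-0.015,0],[0,0,-0.01,0],[0,0,0,0],[0,0,-0.01,0],[0,0,-0.01,0],[0,0,-0.01,0],[0,0,0,0]]'; python3 - <<'E'
from h import *
cv2.imwrite('pics/s5.png',cv2.resize(cv2.cvtColor(grab_frame('scene'),cv2.COLOR_RGB2BGR)[90:270,140:340],None,fx=3.3,fy=3.3))
E
```

```text
time_s: 7.72
eef_pos: [0.4375, -0.2975, 0.1563]
ee_rot: [-0.001, 0.111, 0.994, 0.0]
ft_force: [-0.2, 0.4, -2.0]
grip_width: 0.0342
```

View pics/s5.png

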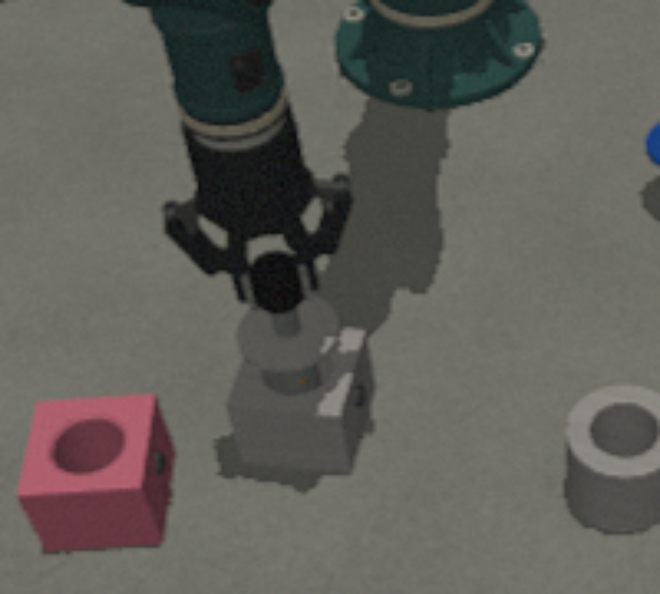

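The barrel is entering the bore and nothing is touching. I'll keep lowering.

```bash
python3 -m jog '[[0,0,-0.008,0],[0,0,-0.01,0],[0,0,-0.01,0],[0,0,-0.006,0],[0,0,0,0]]'; python3 -m jog '[[0,0,-0.003,0],[0,0,-0.002,0],[0,0,0,0]]'; python3 - <<'E'
from h import *
cv2.imwrite('pics/s6.png',cv2.resize(cv2.cvtColor(grab_frame('scene'),cv2.COLOR_RGB2BGR)[130:250,180:280],None,fx=5,fy=5))
E
```

```text
time_s: 8.4
eef_pos: [0.4378, -0.2977, 0.1226]
ee_rot: [-0.001, 0.111, 0.994, 0.0]
ft_force: [-0.9, 0.9, -3.1]
grip_width: 0.0341
time_s: 8.78
eef_pos: [0.4382, -0.2979, 0.1183]
ee_rot: [0.0, 0.111, 0.994, 0.0]
ft_force: [-0.6, 0.0, -2.8]
grip_width: 0.0341
```

View pics/s6.png

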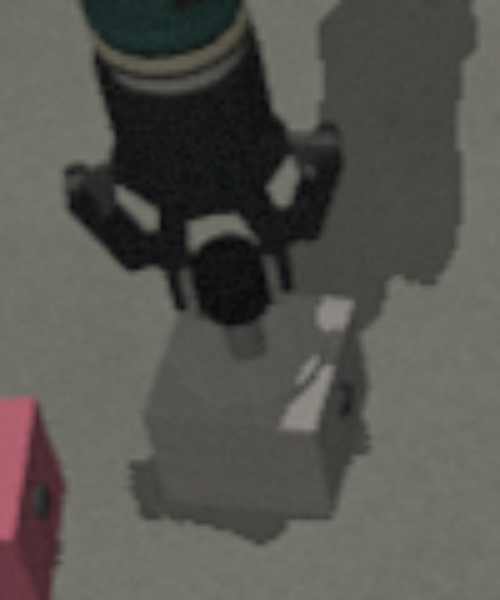

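```bash
python3 -m jog '[[0,0,-0.002,0],[0,0,0,0]]'; python3 -m jog '[[0,0,-0.002,0],[0,0,-0.001,0],[0,0,0,0]]';python3 -m jog '[[0,0,-0.002,0],[0,0,-0.002,0],[0,0,0,0]]'
```

```text
time_s: 9.07
eef_pos: [0.4385, -0.2981, 0.1168]
ee_rot: [0.0, 0.111, 0.994, -0.0]
ft_force: [-1.3, 0.5, 2.8]
grip_width: 0.0342
time_s: 9.45
eef_pos: [0.4385, -0.2982, 0.1147]
ee_rot: [0.001, 0.111, 0.994, 0.0]
ft_force: [-2.1, 0.6, 10.8]
grip_width: 0.034
time_s: 9.82
eef_pos: [0.4385, -0.2982, 0.1106]
ee_rot: [0.001, 0.111, 0.994, 0.0]
ft_force: [-1.1, 1.0, 10.4]
grip_width: 0.034
```

```bash
python3 -m jog '[[0,0,-0.002,0],[0,0,-0.002,0],[0,0,0,0]]';python3 -m jog '[[0,0,-0.002,0],[0,0,-0.001,0],[0,0,0,0]]';python3 -m jog '[[0,0,-0.002,0],[0,0,0,0]]'
```

```text
time_s: 10.2
eef_pos: [0.4385, -0.2982, 0.1069]
ee_rot: [0.001, 0.111, 0.994, 0.0]
ft_force: [-1.5, 0.4, 12.1]
grip_width: 0.034
time_s: 10.58
eef_pos: [0.4385, -0.2982, 0.1042]
ee_rot: [0.001, 0.112, 0.994, 0.0]
ft_force: [-3.9, 2.3, 17.1]
grip_width: 0.0344
time_s: 10.82
eef_pos: [0.4386, -0.2983, 0.1038]
ee_rot: [0.001, 0.112, 0.994, 0.0]
ft_force: [-5.3, 4.0, 29.8]
grip_width: 0.0341
```

```bash
python3 -m jog '[[0,0,-0.001,0],[0,0,0,0],[0,0,0,0]]'
```

```text
time_s: 11.2
eef_pos: [0.4386, -0.2983, 0.1038]
ee_rot: [0.001, 0.112, 0.994, 0.001]
ft_force: [-7.8, 4.3, 37.3]
grip_width: 0.0343
```

The cap is hard on its stop: the force rose to 37 N with no further travel, after about 13 mm from first contact. Next I'll draw it straight out.

```bash
python3 -m jog '[[0,0,0.002,0],[0,0,0.002,0],[0,0,0.003,0],[0,0,0,0]]';python3 -m jog '[[0,0,0.004,0],[0,0,0.006,0],[0,0,0.006,0],[0,0,0.004,0],[0,0,0,0]]'; python3 -m jog '[[0,0,0.005,0],[0,0,0.008,0],[0,0,0.01,0],[0,0,0.01,0],[0,0,0.01,0],[0,0,0.005,0],[0,0,0,0]]'
```

```text
time_s: 11.7
eef_pos: [0.4382, -0.2979, 0.106]
ee_rot: [-0.0, 0.111, 0.994, -0.0]
ft_force: [0.2, 0.8, -3.6]
grip_width: 0.0341
time_s: 12.32
eef_pos: [0.4382, -0.298, 0.1267]
ee_rot: [0.0, 0.111, 0.994, -0.0]
ft_force: [-0.5, 0.2, -2.4]
grip_width: 0.0341
time_s: 13.2
eef_pos: [0.4384, -0.2981, 0.1748]
ee_rot: [0.0, 0.111, 0.994, -0.0]
ft_force: [-0.7, 0.4, -3.6]
grip_width: 0.0342
```

```bash
python3 -m jog '[[0,0,0.01,0],[0,0,0.015,0],[0,0,0.015,0],[0,0,0.015,0],[0,0,0.005,0],[0,0,0,0]]'; python3 - <<'E'
from h import *
cv2.imwrite('pics/w7.png',cv2.cvtColor(grab_frame('wrist'),cv2.COLOR_RGB2BGR))
cv2.imwrite('pics/s7.png',cv2.resize(cv2.cvtColor(grab_frame('scene'),cv2.COLOR_RGB2BGR)[120:250,170:280],None,fx=4.6,fy=4.6))
E
```

```text
time_s: 13.95
eef_pos: [0.4384, -0.298, 0.2348]
ee_rot: [0.0, 0.111, 0.994, -0.0]
ft_force: [-0.3, -0.2, -3.0]
grip_width: 0.0343
```

View pics/s7.png

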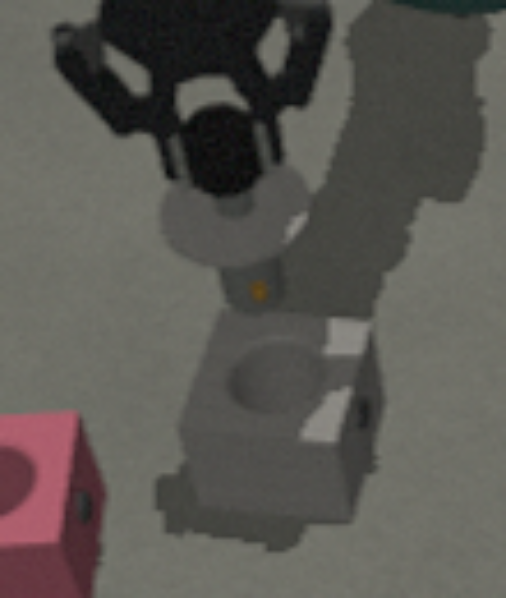

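View pics/w7.png

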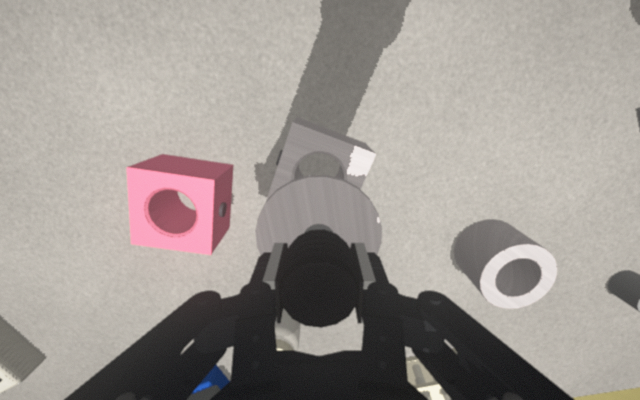

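Both the cap and collar gap show the cap down, and the brass plunger at (259,290) stands out clearly. Carrying back to the tray.

```bash
python3 -m jog '[[0.004,0.025,0,0],[0.007,0.045,0,0],[0.009,0.055,0,0],[0.009,0.055,0,0],[0.009,0.055,0,0],[0.009,0.055,0,0],[0.009,0.055,0,0],[0.009,0.055,0,0],[0.007,0.045,0,0],[0.005,0.03,0,0]]'; python3 -m jog '[[0.003,0.02,0,0],[0.002,0.011,0,0],[0,0,0,0],[0,0,0,0]]'; python3 - <<'E'
from h import *
p=readout.read_state()['eef_pos']; print(p)
cv2.imwrite('pics/w8.png',cv2.cvtColor(grab_frame('wrist'),cv2.COLOR_RGB2BGR))
cv2.imwrite('pics/s8.png',cv2.resize(cv2.cvtColor(grab_frame('scene'),cv2.COLOR_RGB2BGR)[60:220,320:480],None,fx=3.7,fy=3.7))
E
```

```text
time_s: 15.3
eef_pos: [0.5148, 0.1801, 0.2335]
ee_rot: [-0.001, 0.11, 0.994, 0.0]
ft_force: [0.2, -1.1, -3.2]
grip_width: 0.0343
time_s: 15.8
eef_pos: [0.5201, 0.2062, 0.2342]
ee_rot: [-0.0, 0.112, 0.994, -0.001]
ft_force: [-0.5, -0.9, -2.5]
grip_width: 0.0341
[0.52009499 0.20615372 0.2341773 ]
```

View pics/s8.png

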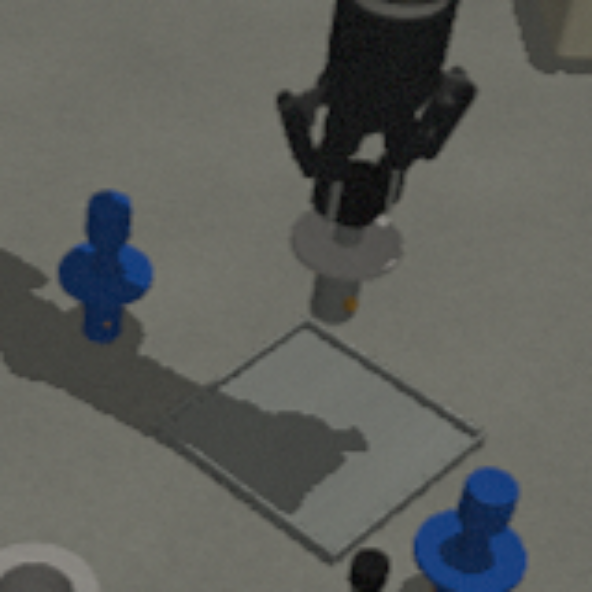

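View pics/w8.png

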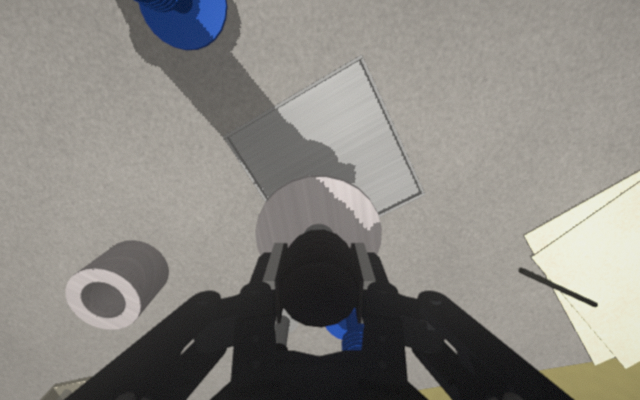

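The plunger sticks out past the barrel at (350,304), so it is locked out. Now I'll lower the gauge.

```bash
python3 -m jog '[[0,0,-0.01,0],[0,0,-0.02,0],[0,0,-0.025,0],[0,0,-0.025,0],[0,0,-0.02,0],[0,0,-0.015,0],[0,0,-0.01,0],[0,0,-0.006,0],[0,0,0,0],[0,0,0,0]]'; python3 -m jog '[[0,0,-0.002,0],[0,0,-0.002,0],[0,0,0,0]]'
```

```text
time_s: 17.15
eef_pos: [0.5207, 0.2083, 0.1038]
ee_rot: [0.001, 0.111, 0.994, 0.0]
ft_force: [0.7, -0.2, -3.1]
grip_width: 0.0338
time_s: 17.52
eef_pos: [0.5201, 0.208, 0.0992]
ee_rot: [-0.0, 0.111, 0.994, -0.0]
ft_force: [-0.6, -0.0, -2.8]
grip_width: 0.0339
```

```bash
python3 -m jog '[[0,0,-0.002,0],[0,0,-0.001,0],[0,0,0,0]]'; python3 -m jog '[[0,0,-0.001,0],[0,0,0,0]]'
```

```text
time_s: 17.9
eef_pos: [0.5201, 0.2081, 0.0962]
ee_rot: [-0.0, 0.111, 0.994, -0.0]
ft_force: [0.1, -0.9, -3.0]
grip_width: 0.0344
time_s: 18.15
eef_pos: [0.5201, 0.2081, 0.0952]
ee_rot: [-0.0, 0.111, 0.994, -0.0]
ft_force: [0.3, 0.2, -1.9]
grip_width: 0.034
```

```bash
python3 -m jog '[[0,0,-0.0005,0],[0,0,0,0]]'; python3 -m jog '[[0,0,-0.0005,0],[0,0,0,0]]'
```

```text
time_s: 18.4
eef_pos: [0.5203, 0.2081, 0.0951]
ee_rot: [0.0, 0.111, 0.994, 0.0]
ft_force: [-1.3, -0.3, 0.9]
grip_width: 0.034
time_s: 18.65
eef_pos: [0.5204, 0.208, 0.0951]
ee_rot: [0.0, 0.111, 0.994, 0.0]
ft_force: [-2.0, -0.6, 5.5]
grip_width: 0.0338
```

It is standing on the tray floor (5.5 N). I'll release it and retreat.

```bash
python3 -m jog '[[0,0,0,0],[0,0,0,0],[0,0,0,0],[0,0,0,0]]' 0.085; python3 -m jog '[[0,0,0.005,0],[0,0,0.015,0],[0,0,0.02,0],[0,0,0.025,0],[0,0,0.025,0],[0,0,0.025,0],[0,0,0.02,0],[0,0,0.01,0],[0,0,0,0]]'; python3 -m jog '[[-0.03,-0.04,0.01,0],[-0.03,-0.05,0.01,0],[-0.02,-0.05,0.01,0],[0,-0.05,0.01,0],[0,-0.05,0,0],[0,-0.03,0,0],[0,0,0,0]]'; python3 - <<'E'
from h import *
cv2.imwrite('pics/s9.png',cv2.resize(cv2.cvtColor(grab_frame('scene'),cv2.COLOR_RGB2BGR)[100:220,330:480],None,fx=5,fy=5))
cv2.imwrite('pics/t9.png',cv2.resize(cv2.cvtColor(grab_frame('top'),cv2.COLOR_RGB2BGR)[90:300,120:260],None,fx=2.8,fy=2.8))
E
```

```text
time_s: 19.15
eef_pos: [0.5202, 0.2081, 0.0942]
ee_rot: [0.0, 0.111, 0.994, 0.0]
ft_force: [-0.5, -0.0, -0.1]
grip_width: 0.0851
time_s: 20.27
eef_pos: [0.5205, 0.2082, 0.2403]
ee_rot: [0.001, 0.111, 0.994, 0.001]
ft_force: [0.0, -0.6, -0.4]
grip_width: 0.0849
time_s: 21.15
eef_pos: [0.4393, -0.0644, 0.2787]
ee_rot: [-0.001, 0.114, 0.993, -0.0]
ft_force: [1.1, -0.0, -0.3]
grip_width: 0.0849
```

View pics/s9.png

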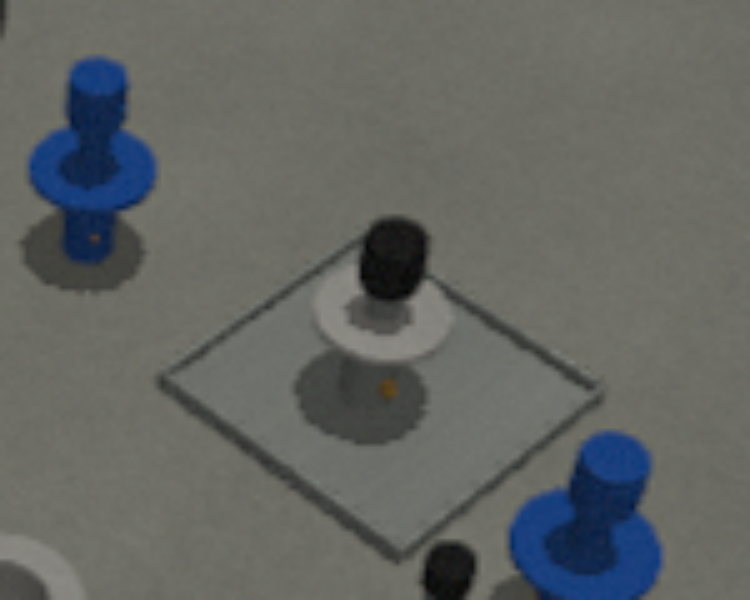

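View pics/t9.png

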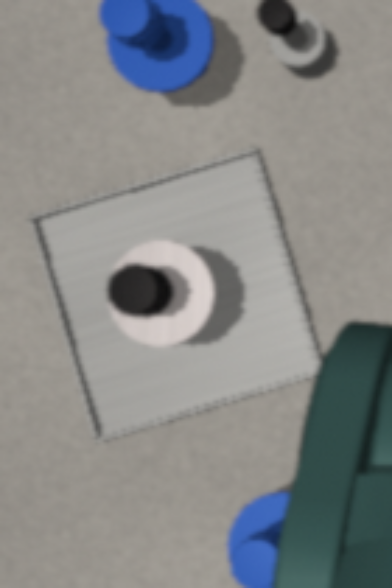

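```bash
python3 - <<'E'
from h import *
def br(im,off):
    hsv=cv2.cvtColor(im,cv2.COLOR_BGR2HSV); m=cv2.inRange(hsv,(5,110,50),(28,255,255)); ys,xs=np.nonzero(m); print(len(xs)); return np.array([xs.mean(),ys.mean()])+off
b=cv2.imread('pics/scene0.png')[170:185,385:405]; p0=br(b,(385,170))
f=cv2.cvtColor(grab_frame('scene'),cv2.COLOR_RGB2BGR); p1=br(f[168:190,395:420],(395,168))
print(onz('scene',p0,.026)[:2]-[.509,.178],onz('scene',p1,.026)[:2]-[.520,.208])
print(readout.read_state()['joint_velocities'].round(3))
E
```

```text
1
10
[ 0.01387919 -0.00022528] [ 0.01801786 -0.00170647]
[-0.012 -0.001 -0.009 -0.001  0.001  0.001  0.002]
```

```bash
python3 -c "
from cell import job_done
print(job_done())"
```

```text
the job is handed in; nothing more can be done
None
```

The bore check is done and handed in at about 21 s of the 58 s allowed.

- **Seating and pushing:** I gripped the gauge by its cap and lowered it into the square carrier's bore. The collar touched at a tool height of 0.117 m. I pushed the cap about 13 mm to its stop, where the wrist force rose to 37 N with no further travel.
- **Drawing out:** The gauge came straight out with no noticeable drag. It was then stood near the middle of the tray and released, and the arm moved clear.

**Last checks:**
- The scene and top pictures show the gauge standing upright in the tray with its cap down. Neither the look-alikes nor the carrier were touched.
- The brass plunger shows clearly more than before, about 10 pixels against 1.
- I could not measure the plunger travel exactly. The one-view estimate of its mid-point moved out about 4 mm, from a patch that included the plunger's side and a first picture with only one brass pixel.
- No check failed or disagreed. Repeat position estimates agreed to within about 3 mm, mostly 1 to 2 mm.

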